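# Change over a two-valve vacuum manifold by its slide knobs

### The job

Change the line over from venting to pumping: first push the red valve knob fully home, and only then draw the blue valve knob out to its click, where the catch inside drops into a notch in the stem and holds it, and leave it there, neither short of the click nor past it. Nothing outside shows where along its travel the blue click lies and it differs each time, so feel for it; leave the glassware and the bottle standing where they are.

Things in the scene. Friction and masses are not known exactly. Their poses are not given: they have to be found in the camera images.
- manifold: fixed base plate 360 x 170 x 12 mm; origin: centre of its underside, x along it. Valves stand on it at x = +-75 mm, y = 0, turned as it is, either colour in either place. On 9 mm radius posts (x +-158, y 60) a white box 350 x 100 mm, y -15 to 85, z 200 to 272 mm, overhangs the valves: reach the knobs with the tool leaning along their axis, its back end to -y.
- valve_red: venting valve, red slide valve, fixed: grey foot 84 x 120 x 50 mm, sloping 70 mm square face. Origin: centre of the foot's underside. The stem leaves the face at (0, -10, 95) mm of this frame and slides along (0, -sin 38 deg, cos 38 deg) of it, up and to its -y; a nut of radius 13.5 mm stands 10 mm proud round it. At the start its knob is out, held in its notch.
- valve_blue: pumping valve, blue slide valve, fixed: grey foot 84 x 120 x 50 mm, sloping 70 mm square face. Origin: centre of the foot's underside. The stem leaves the face at (0, -10, 95) mm of this frame and slides along (0, -sin 38 deg, cos 38 deg) of it, up and to its -y; a nut of radius 13.5 mm stands 10 mm proud round it. At the start its knob is home.
- red_cap (a point): centre of the red knob's round cap, 35 mm in diameter, 32 mm long along the sliding axis: flat end face 15 mm above this point, straight side to 11 mm either way, underside 17 mm below. Its z axis is the sliding axis, outward, 38 deg from vertical. Pushed home it lies 37 mm out from the sloping face.
- blue_cap (a point): centre of the blue knob's round cap, 35 mm in diameter, 32 mm long along the sliding axis: flat end face 15 mm above this point, straight side to 11 mm either way, underside 17 mm below. Its z axis is the sliding axis, outward, 38 deg from vertical. Pushed home it lies 37 mm out from the sloping face.
- red_knob (a joint): how far the red knob is out, m: 0 fully home against its stop, about 0.045 in its notch (start), 0.062 fully out. About 10 to 14 N pushes it out of its notch, then it slides with 2 to 5 N.
- blue_knob (a joint): how far the blue knob is out, m: 0 home against its stop (start), 0.062 fully out. It slides with 2 to 5 N; the click lies anywhere from 0.020 to 0.052 and grips the stem within 5 mm either side: 10 to 14 N pull it out of the notch again, either way.
- blue_pin (a joint): lift of the blue valve's hidden spring catch ball, m: about 0.004 riding on the plain stem, 0 when dropped into the notch (the click).
- flask: glass conical flask, 84 mm across the foot, 130 mm tall, loose bystander. Origin: centre of its underside.
- wash_bottle: white plastic bottle with a blue cap, 64 mm in diameter, 160 mm tall, loose bystander. Origin: centre of its underside.
- beaker: amber beaker, 76 mm across, 95 mm tall, loose bystander. Origin: centre of its underside.

How it is judged:
By the outcome, as a careful person would: the job done as asked, in the order asked, and still so for the second after the job is handed in, with the robot touching nothing.
It also fails if it takes over 54 s, if anything falls off the work surface, if the arm or the gripper's body presses on something with over 40 N, if the wrist force passes 120 N, or if a joint passes its speed limit or range.

### The arm

A 6-joint arm with a two-finger parallel gripper is mounted at the origin on the work surface. World frame = base frame: x ahead of the robot, y to its left, z up, the work surface at z = 0. Lengths are in m, angles in degrees, forces in N, time in s.
With the tool pointing down it reaches from about 0.375 to 0.75 m from the base axis. Payload 9 kg.
Tool frame: the origin (TCP) lies where the fingers leave the gripper's body, on its centre line; the fingertips stand 73 mm ahead of it and the grasp point (between the pads) lies 54 mm ahead of it (robot.tip_reach is the distance from the TCP to the fingertips, in m); z points along the fingers, y is the line along which they close (so a half turn about z gives the same grasp; the last joint's range is limited). The gripper opens to 85 mm and grips with 20 to 120 N. Pads are 22 mm wide; open, the fingers measure 114 mm over their backs; the gripper's body (76 mm by 85 mm) begins 54 mm behind the grasp point. The pads swing forward as they close: fully open they stand 13 mm farther back than shut.
Start: joints at [-12.473, 5.964, 5.575, 89.605, 0, 77.527], TCP at [0.6, 0, 0.304] pointing down, gripper open.
Joint ranges: [-171.21, 171.21], [-48.23, 106.86], [-62.78, 66.21], [-105.2, 120.99], [-86.42, 89.51], [-180, 180]. Speed limits (degrees/s): [127.2, 127.2, 147.25, 180, 180, 180].

### API

Orientations are given as [roll, pitch, yaw] about the fixed x, y, z axes, in that order (R = Rz(yaw) Ry(pitch) Rx(roll)).
In Python, from plant import robot gives the robot as it stands. Calls block until the motion is done:
- robot.move_pose(position, orientation): joint-space move of the TCP to a pose.
- robot.line_to(position, vel=0.15, rotation=None, guard=None): straight line of the TCP; rotation=None keeps the orientation; vel is the mean speed in m/s. With guard (N) it stops when the force on the tool has changed by that much, and returns True; else False.
- robot.goto_joints(angles): joint-space move.
- robot.set_gripper(opening): finger opening in m; the grip force is fixed at half the most; returns when the fingers have stopped.
- robot.pause(seconds).
- robot.ik(position, orientation): joint angles nearest the present ones, or None.
- robot.observe(): the state.
- robot.grab_frame(name): name is "scene" or "side" or "wrist"; returns the picture (384x512x3 uint8, blue, green, red); there is no depth.
- robot.get_calibration(name): a dict with "vertical_fov" (degrees; the focal length in pixels is half the picture's height over the tangent of half this angle, whatever the lens; pixels are square), "cx", "cy" (the principal point, pixels), "rvec" (rotation vector, rad) and "tvec" (3), from world to camera coordinates, as OpenCV has them. Camera axes: x right, y down, z forward; pixel columns grow to the right and rows downward; lengths in m; the calibration is good to about 2 mm. The wrist camera is an equidistant fisheye: a pixel r from the principal point sees the ray r / f radians off the axis. A picture is of the moment at which its call begins: read the wrist's pose just before it. get_calibration takes no time and is no camera call; for the wrist camera it gives the pose at the moment of the call.
A pose or a line that the arm cannot do raises robot.IKError and nothing moves.
- robot.job_done(): hands the job in; it is judged then, once.
The state is a dict: "time": time; "q": joint angles; "qvel": joint speeds; "joint_torque": joint torques, N m; "tool_pos": TCP position; "tcp_rot": TCP orientation; "ft_force": force on the tool from outside, world axes, zero at the start; "torque": the same for the moment, N m; "gripper_width": finger opening in m; "gripper_force": force on a finger pad.
Only numpy, scipy, OpenCV 4.12 (cv2) and the standard library are available. Lean on these libraries where they do the work, as an engineer would, in place of code of your own. Each camera call takes 0.05 s, during which the arm holds its last target. There are 200 camera calls.

## Working session

There is one attempt and no reset: what is moved stays moved. The work goes in short steps, each a Python script; the robot and the scene stay as the last script left them, time stands still between calls to the robot, and variables do not carry over. Pictures are saved under pics/ and viewed, at most 10 in all, crops included, and the job is handed in when it is done.

```bash
mkdir -p pics; ls
python3 - <<'E'
from plant import robot
import cv2, numpy as np
a=robot.grab_frame("scene");b=robot.grab_frame("side");w=robot.grab_frame("wrist")
for n,i in zip(("scene","side","wrist"),(a,b,w)):
    cv2.imwrite(f"pics/{n}0.png",i); c=robot.get_calibration(n); print(n,c)
cv2.imwrite("pics/ab.png",cv2.resize(np.hstack([a,b]),(800,300)))
print(robot.observe()["time"])
E
```

```text
pics
scene {'vertical_fov': 50.16030161802196, 'cx': 250.94759677799445, 'cy': 191.57437824610304, 'rvec': array([ 2.00237174,  1.7420218 , -0.53104468]), 'tvec': array([ 0.02743649, -0.39714635,  1.1483695 ])}
side {'vertical_fov': 44.48493672728618, 'cx': 255.90878666768504, 'cy': 188.84378989435382, 'rvec': array([ 2.31314506, -0.90562948,  0.30391927]), 'tvec': array([-0.48575817,  0.31179652,  0.97034937])}
wrist {'vertical_fov': 65.70646984690485, 'cx': 255.0472680221687, 'cy': 187.86421576703927, 'rvec': array([-2.84670179e+00,  9.82177195e-04,  5.34446311e-04]), 'tvec': array([-0.59996499, -0.03738145,  0.37968634])}
0.15
```

View pics/scene0.png

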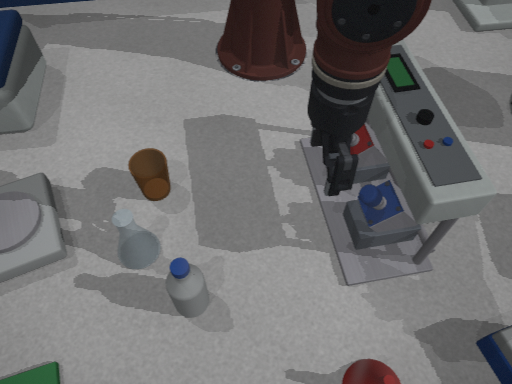

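View pics/side0.png

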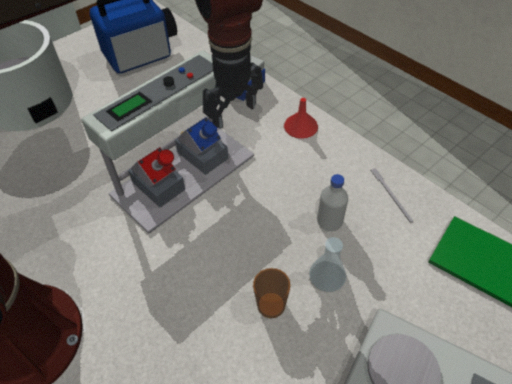

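The scene view shows the plate corners near (302,140), (345,284), (430,265), with the blue cap near (372,195) and the red knob hidden behind the gripper. The side view shows the blue cap near (208,130) and the red cap near (165,157). The manifold's +y is roughly world +y.

```bash
cat > h.py <<'E'
import numpy as np, cv2
from scipy.spatial.transform import Rotation as R
def ray(c,px,fish=False):
    f=192/np.tan(np.radians(c["vertical_fov"]/2)); d=np.array([px[0]-c["cx"],px[1]-c["cy"]])/f
    if fish:
        r=np.hypot(*d); v=np.array([*(d/r*np.sin(r)),np.cos(r)]) if r>0 else np.array([0,0,1.])
    else: v=np.array([*d,1.])
    M=cv2.Rodrigues(np.array(c["rvec"]))[0]; v=M.T@v
    return -M.T@np.array(c["tvec"]), v/np.linalg.norm(v)
def plane(r,z): return r[0]+r[1]*(z-r[0][2])/r[1][2]
def cross(rs):
    A=[np.eye(3)-np.outer(v,v) for _,v in rs]
    p=np.linalg.solve(sum(A),sum(a@o for a,(o,_) in zip(A,rs)))
    return p,[float(np.linalg.norm(a@(p-o))) for a,(o,_) in zip(A,rs)]
def blobs(img,col,amin=30):
    h=cv2.cvtColor(img,cv2.COLOR_BGR2HSV)
    if col=="blue": m=cv2.inRange(h,(105,130,40),(130,255,255))
    else: m=cv2.inRange(h,(0,150,60),(8,255,255))|cv2.inRange(h,(172,150,60),(180,255,255))
    n,l,s,c=cv2.connectedComponentsWithStats(m)
    return [(s[i].tolist(),c[i].round(1).tolist()) for i in range(1,n) if s[i,4]>amin]
E
python3 - <<'E'
from h import *; from plant import robot
C={n:robot.get_calibration(n) for n in("scene","side","wrist")}
for n,pts in dict(scene=[(302,140),(345,284),(430,265)],side=[(253,156),(150,230),(113,192)]).items():
    for p in pts: print(n,p,plane(ray(C[n],p),.012).round(4))
print(cross([ray(C["scene"],(372,195)),ray(C["side"],(208,130))]))
o,v=ray(C["wrist"],(C["wrist"]["cx"],C["wrist"]["cy"]));print(o,v)
a=cv2.imread("pics/scene0.png")[100:290,290:490];b=cv2.imread("pics/side0.png")[100:240,80:280]
f=lambda i:cv2.resize(i,(400*1,i.shape[0]*2),interpolation=cv2.INTER_CUBIC)
a,b=f(a),f(b);b=cv2.copyMakeBorder(b,0,a.shape[0]-b.shape[0],0,0,cv2.BORDER_CONSTANT)
cv2.imwrite("pics/crop.png",np.hstack([a,b]))
E
```

```text
scene (302, 140) [0.3508 0.0432 0.012 ]
scene (345, 284) [0.703  0.0505 0.012 ]
scene (430, 265) [0.6888 0.2194 0.012 ]
side (253, 156) [0.6912 0.0468 0.012 ]
side (150, 230) [0.3486 0.0366 0.012 ]
side (113, 192) [0.3459 0.1988 0.012 ]
(array([0.5939931 , 0.10401856, 0.13398355]), [0.0013661984970425008, 0.0013661984970423978])
[0.60011917 0.07414453 0.37400087] [-4.67656212e-04 -2.90635068e-01 -9.56833861e-01]
```

View pics/crop.png

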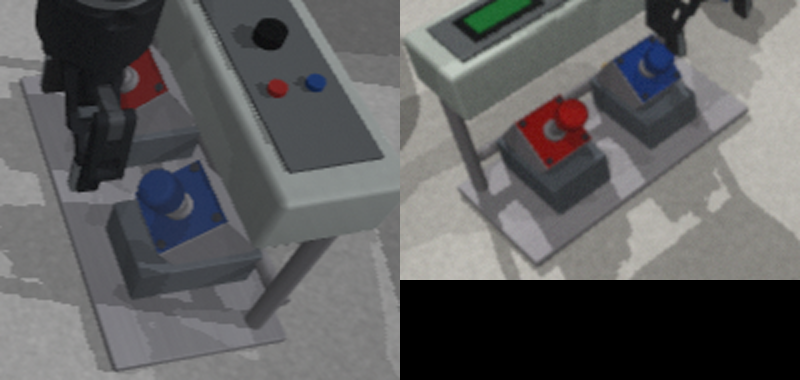

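The zoomed crop puts the plate corners at scene (301,139), (348,284.5), (432,269) and side (149,231.5), (253.5,155), (110,194). Both caps are clear: blue at scene (370,195) and side (208.5,130), red at side (165,158.5). That gives a yaw of about 2°.

```bash
cat >> h.py <<'E'
s38,c38=np.sin(np.radians(38)),np.cos(np.radians(38))
def axis(yaw): return R.from_euler("z",yaw,degrees=True).apply([0,-s38,c38])
def orient(yaw,sgn):   # tool z = -axis, tool y = sgn * manifold x
    z=-axis(yaw); y=sgn*R.from_euler("z",yaw,degrees=True).apply([1,0,0]); x=np.cross(y,z)
    return R.from_matrix(np.c_[x,y,z]).as_euler("xyz",degrees=True).tolist()
E
python3 - <<'E'
from h import *; from plant import robot
o=robot.observe(); print(o["tcp_rot"],o["ft_force"],robot.tip_reach)
T=R.from_euler("xyz",o["tcp_rot"],degrees=True)
c=robot.get_calibration("wrist"); p,v=ray(c,(c["cx"],c["cy"]))
print("cam in tool",T.inv().apply(p-np.array(o["tool_pos"])),T.inv().apply(v))
yaw=1.8
for nm,cap in dict(blue=[.594,.104,.134],red=[.446,.068,.171]).items():
  for s in (1,-1):
    for d in (.054,.088,.13,.20):
      q=robot.ik((np.array(cap)+d*axis(yaw)).tolist(),orient(yaw,s)); print(nm,s,d,None if q is None else np.round(q,0))
E
```

```text
[-1.79946396e+02 -1.14361176e-02  8.99997512e+01] [0.54022131 0.94647343 0.22921669] 0.0726
cam in tool [ 0.07412037  0.00021852 -0.0706533 ] [-2.90826046e-01  4.28736179e-04  9.56775850e-01]
blue 1 0.054 [-19.  15.  -3.  87.  35.  64.]
blue 1 0.088 [-21.  16.   0.  91.  35.  62.]
blue 1 0.13 [-23.  16.   4.  96.  34.  59.]
blue 1 0.2 [-27.  18.  12. 105.  33.  55.]
blue -1 0.054 [ -19.   15.   -3.   87.   35. -116.]
blue -1 0.088 [ -21.   16.    0.   91.   35. -118.]
blue -1 0.13 [ -23.   16.    4.   96.   34. -121.]
blue -1 0.2 [ -27.   18.   12.  105.   33. -125.]
red 1 0.054 [-30.  -8. -23.  96.  32.  52.]
red 1 0.088 [-32.  -7. -20. 100.  31.  50.]
red 1 0.13 [-34.  -5. -15. 105.  30.  47.]
red 1 0.2 [-39.  -2.  -7. 112.  28.  43.]
red -1 0.054 [ -30.   -8.  -23.   96.   32. -128.]
red -1 0.088 [ -32.   -7.  -20.  100.   31. -130.]
red -1 0.13 [ -34.   -5.  -15.  105.   30. -133.]
red -1 0.2 [ -39.   -2.   -7.  112.   28. -137.]
```

Run:
```python
from h import *; from plant import robot
yaw=1.8; ims=[]; caps=dict(red=[.446,.068,.171],blue=[.594,.104,.134])
import pickle; D={}
for nm in("red","blue"):
    robot.move_pose((np.array(caps[nm])+.19*axis(yaw)).tolist(),orient(yaw,-1)); robot.pause(.2)
    c=robot.get_calibration("wrist"); i=robot.grab_frame("wrist"); s=robot.grab_frame("scene"); d=robot.grab_frame("side"); cv2.imwrite(f"pics/w_{nm}.png",i)
    D[nm]=(c,i,s,d); ims.append(i)
    for k in("red","blue"): print(nm,k,blobs(i,k,100))
pickle.dump(D,open("d.pkl","wb")); print(robot.observe()["time"])
cv2.imwrite("pics/ww.png",cv2.resize(np.hstack(ims),(800,300)))
```

```text
red red [([0, 72, 17, 41, 507], [6.5, 94.7]), ([228, 137, 56, 67, 2937], [255.4, 167.0])]
red blue [([105, 140, 57, 51, 2296], [133.4, 166.4]), ([19, 166, 62, 40, 1163], [52.8, 182.3])]
blue red [([0, 42, 69, 89, 3330], [34.0, 78.5]), ([363, 143, 89, 77, 3518], [404.8, 181.2])]
blue blue [([222, 142, 65, 64, 3714], [254.5, 172.2]), ([57, 169, 76, 47, 1726], [97.9, 187.1])]
4.65
```

View pics/ww.png

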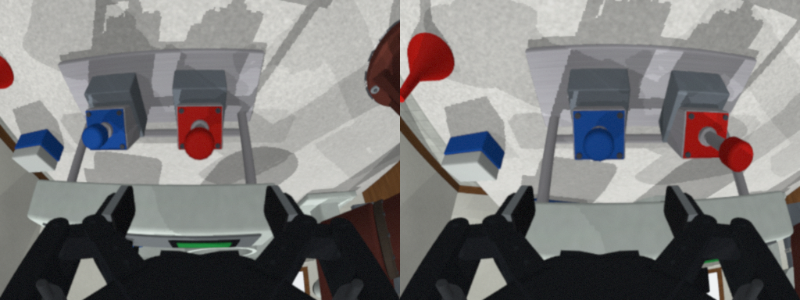

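Both wrist views are centred on their caps, with image up toward the plate's front edge. The caps overlap square faces of the same colour, so I need a zoom to separate the circles.

Run:
```python
from h import *; import pickle
D=pickle.load(open("d.pkl","rb"))
t=[]
for v,(x,y) in (("red",(200,120)),("blue",(200,120)),("red",(80,120)),("blue",(360,120))):
    t.append(cv2.convertScaleAbs(cv2.resize(D[v][1][y:y+100,x:x+120],(400,300),interpolation=cv2.INTER_CUBIC),alpha=1.6))
cv2.imwrite("pics/z.png",np.vstack([np.hstack(t[:2]),np.hstack(t[2:])]))
```

```text
(no output)
```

View pics/z.png

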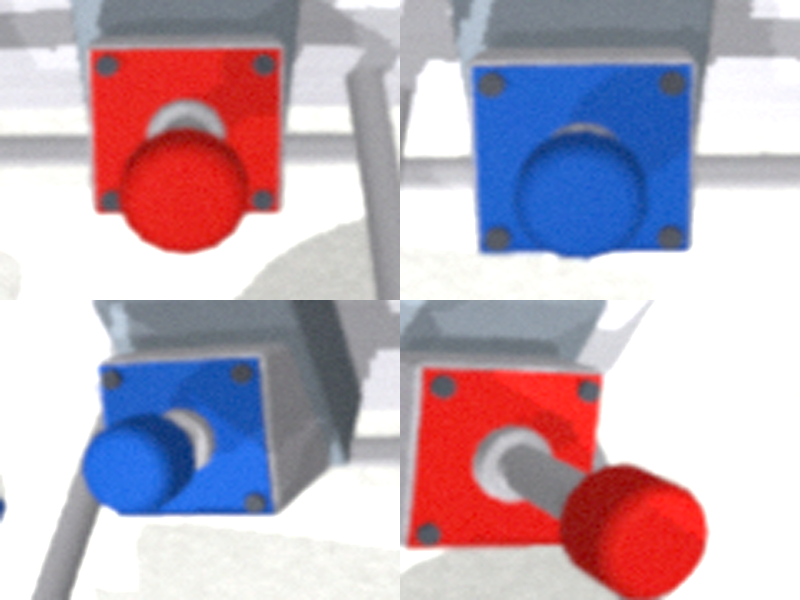

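Cap silhouettes, converted to full-image pixels:

| View | Red cap | Blue cap |
|---|---|---|
| Red wrist view | (255.2,177.3) | (121.7,169.5) |
| Blue wrist view | (430,189.6) | (254,178.5) |

Triangulating from these.

Run:
```python
from h import *; from plant import robot; import pickle
D=pickle.load(open("d.pkl","rb")); cr,cb=D["red"][0],D["blue"][0]
S={n:robot.get_calibration(n) for n in("scene","side")}
red=[ray(cr,(255.2,177.3),1),ray(cb,(430,189.6),1),ray(S["side"],(165,158.5))]
blue=[ray(cr,(121.7,169.5),1),ray(cb,(254,178.5),1),ray(S["side"],(208.5,130)),ray(S["scene"],(370,195))]
for r in(red[:2],red,blue[:2],blue[2:],blue): p,e=cross(r);print(p.round(4),np.round(e,4))
pr,pb=cross(red)[0],cross(blue)[0]
# yaw: manifold-frame offset blue-red = (0.150, 0.045*s38)
d=pb-pr; print("yaw",np.degrees(np.arctan2(d[1],d[0])-np.arctan2(.045*s38,.15)),np.hypot(d[0],d[1]),"exp",np.hypot(.15,.045*s38),d[2],-.045*c38)
for p in((301,139),(348,284.5),(432,269)):print(plane(ray(S["scene"],p),.012).round(4))
for p in((253.5,155),(149,231.5),(110,194)):print(plane(ray(S["side"],p),.012).round(4))
# front plate corners in wrist views (800x300 composite coords -> full)
k=1.28
for c,ps in((cr,((60,62),(266,49))),(cb,((527-400,48),(762-400,59)))):
    for p in ps: print("w",plane(ray(c,(p[0]*k,p[1]*k),1),.012).round(4))
```

```text
[0.4465 0.0642 0.1678] [0.0005 0.0005]
[0.4457 0.0662 0.167 ] [0.0007 0.0013 0.0012]
[0.5955 0.0965 0.1356] [0.0001 0.0001]
[0.5939 0.1007 0.1356] [0.0005 0.0005]
[0.595  0.0998 0.1347] [0.0022 0.0012 0.0011 0.0022]
yaw 2.2194185265581505 0.15306194990653058 exp 0.152537058057068 -0.03233209288899175 -0.035460483912302485
[0.3475 0.0415 0.012 ]
[0.7047 0.0557 0.012 ]
[0.697  0.2201 0.012 ]
[0.6947 0.0486 0.012 ]
[0.3444 0.0346 0.012 ]
[0.3368 0.1984 0.012 ]
w [0.6939 0.0502 0.012 ]
w [0.3422 0.0314 0.012 ]
w [0.6974 0.0495 0.012 ]
w [0.3352 0.0338 0.012 ]
```

```bash
cat >> h.py <<'E'
YAW=2.3; A=axis(YAW); RED=np.array([.446,.066,.1695]); BLUE=np.array([.595,.0990,.1358])
E
python3 - <<'E'
from h import *; from plant import robot
o=orient(YAW,-1)
robot.set_gripper(0.0)
robot.move_pose((RED+.19*A).tolist(),o)
robot.line_to((RED+(.015+.0726+.015)*A).tolist(),.12); robot.pause(.2)
f0=np.array(robot.observe()["ft_force"])
g=robot.line_to((RED+(.015+.0726-.060)*A).tolist(),.035,guard=25)
s=robot.observe(); p=np.array(s["tool_pos"]); 
print(g,"rel red d-tip",((p-RED)@A-.0876),"F",(np.array(s["ft_force"])-f0)@A,np.array(s["ft_force"])-f0,s["time"])
hb=BLUE-.15*R.from_euler("z",YAW,degrees=True).apply([1,0,0]); print("vs home face",(p-hb)@A-.0876)
i=robot.grab_frame("side"); w=robot.grab_frame("wrist")
cv2.imwrite("pics/push.png",cv2.resize(np.hstack([i,w]),(800,300)))
E
```

```text
True rel red d-tip -0.04418463260783586 F 9.700736891633786 [-2.663364   -5.30354107  8.25367765] 8.6917
vs home face -0.0010096410531015843
```

View pics/push.png

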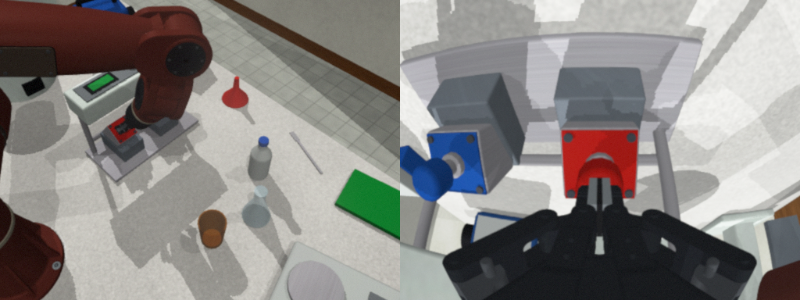

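The wrist view shows the red cap sitting against its nut under the closed fingertips. It travelled 44 mm and stopped. I'll press once more to be sure, then go to blue.

Run:
```python
from h import *; from plant import robot
o=orient(YAW,-1); P=lambda:np.array(robot.observe()["tool_pos"])
p=P(); g=robot.line_to((p-.006*A).tolist(),.02,guard=18); print("press",g,(P()-p)@A, np.array(robot.observe()["ft_force"])@A)
robot.line_to((p+.11*A).tolist(),.2)
robot.move_pose((BLUE+.19*A).tolist(),o); robot.set_gripper(.085)
robot.line_to((BLUE+.12*A).tolist(),.15)
print("appr",robot.line_to((BLUE+.055*A).tolist(),.06,guard=12)); robot.pause(.1)
f0=np.array(robot.observe()["ft_force"]); robot.set_gripper(0.0); robot.pause(.2)
s=robot.observe(); print(s["gripper_width"],s["gripper_force"],(np.array(s["ft_force"])-f0).round(1),((np.array(s["tool_pos"])-BLUE)@A).round(4),s["time"])
w=robot.grab_frame("wrist"); cv2.imwrite("pics/grip.png",w); np.save("f0.npy",f0)
```

```text
press True 5.875156765663725e-06 8.925218946618015
appr False
0.03300352546921183 59.37319559510797 [ 0.1 -0.7  1.4] 0.0551 13.8083
```

View pics/grip.png

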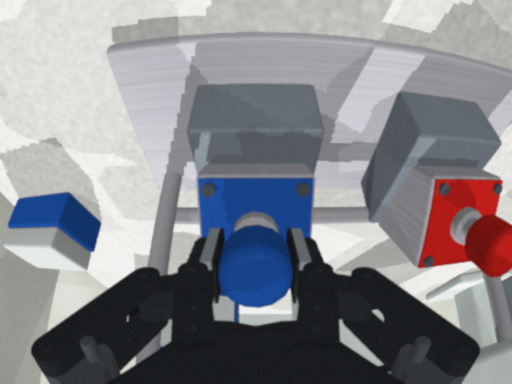

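The grip is good: the pads are on both sides of the blue cap at about (255,262). The red cap at (490,245) is close to its nut. Pulling in small steps now.

```bash
cat > pull.py <<'E'
from h import *; from plant import robot
f0=np.load("f0.npy"); p0=np.array(robot.observe()["tool_pos"]); log=[]
for k in range(1,60):
    robot.line_to((p0+k*.001*A).tolist(),.02)
    s=robot.observe(); r=-(np.array(s["ft_force"])-f0)@A
    log.append((k,round(((np.array(s["tool_pos"])-p0)@A)*1e3,1),round(float(r),1)))
    if k>14 and r>7.5: break
    if s["time"]>38: break
print(log,s["time"],s["gripper_width"])
E
python3 pull.py
```

```text
[(1, np.float64(0.8), 2.3), (2, np.float64(2.0), 3.1), (3, np.float64(3.1), 2.2), (4, np.float64(4.1), 1.7), (5, np.float64(5.1), 0.4), (6, np.float64(6.1), 1.8), (7, np.float64(7.1), 2.5), (8, np.float64(8.1), 3.2), (9, np.float64(9.1), 2.4), (10, np.float64(10.1), 1.5), (11, np.float64(11.1), 2.2), (12, np.float64(12.1), 1.3), (13, np.float64(13.1), 2.6), (14, np.float64(14.2), 1.6), (15, np.float64(15.2), 2.7), (16, np.float64(16.1), 2.1), (17, np.float64(17.1), 1.2), (18, np.float64(18.1), 1.8), (19, np.float64(19.1), 2.2), (20, np.float64(20.1), 2.7), (21, np.float64(21.1), 1.4), (22, np.float64(22.1), 2.3), (23, np.float64(23.1), 2.6), (24, np.float64(24.1), 2.7), (25, np.float64(25.2), 1.8), (26, np.float64(26.2), -0.7), (27, np.float64(27.3), -1.4), (28, np.float64(28.5), -5.3), (29, np.float64(29.8), -8.9), (30, np.float64(30.3), -6.2), (31, np.float64(30.6), 0.4), (32, np.float64(31.0), 6.1), (33, np.float64(31.3), 11.9)] 22.1083 0.03265650181071745
```

The click is clear. The knob was drawn in from about 26 mm, then resistance rose sharply with the notch at about 30.7 mm. I'll relax to zero force, release, back off and check.

Run:
```python
from h import *; from plant import robot
f0=np.load("f0.npy"); F=lambda:float(-(np.array(robot.observe()["ft_force"])-f0)@A)
p=np.array(robot.observe()["tool_pos"])-.0313*A
for k in(.032,.0315,.031):
    robot.line_to((p+k*A).tolist(),.02); print(k,((np.array(robot.observe()["tool_pos"])-p)@A).round(4),round(F(),1))
    if F()<2: break
robot.set_gripper(.085); robot.pause(.1)
t=np.array(robot.observe()["tool_pos"]); robot.line_to((t+.11*A).tolist(),.12); 
robot.move_pose((BLUE+.19*A).tolist(),orient(YAW,-1)); robot.pause(.2)
c=robot.get_calibration("wrist"); w=robot.grab_frame("wrist"); s=robot.grab_frame("side")
cv2.imwrite("pics/end.png",np.hstack([cv2.convertScaleAbs(w[100:260,200:467],alpha=1.5).repeat(2,0).repeat(2,1)[:,:400],cv2.resize(s,(400,300)) if 0 else s[60:380,60:460]]))
import pickle; pickle.dump((c,w,s),open("e.pkl","wb")); print(robot.observe()["time"])
```

```text
0.032 0.0308 7.4
0.0315 0.0307 5.3
0.031 0.0305 3.3
25.1333
```

View pics/end.png

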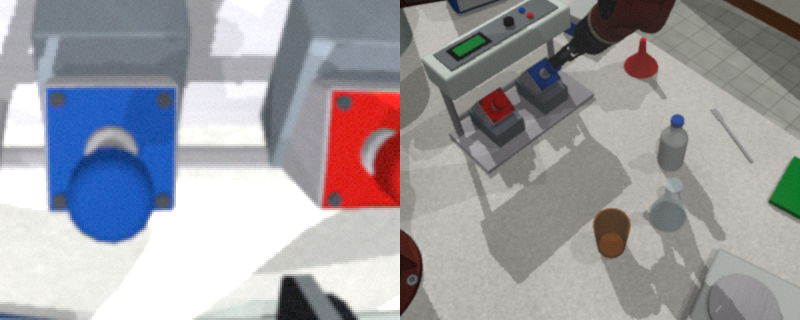

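Blue is out and free of the gripper, and the bystanders haven't moved. Next, a check on how far in the red knob really is.

Run:
```python
import pickle,cv2
c,w,s=pickle.load(open("e.pkl","rb"))
cv2.imwrite("pics/redend.png",cv2.convertScaleAbs(cv2.resize(w[130:230,350:480],(780,600),interpolation=cv2.INTER_CUBIC),alpha=1.5))
```

```text
(no output)
```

View pics/redend.png

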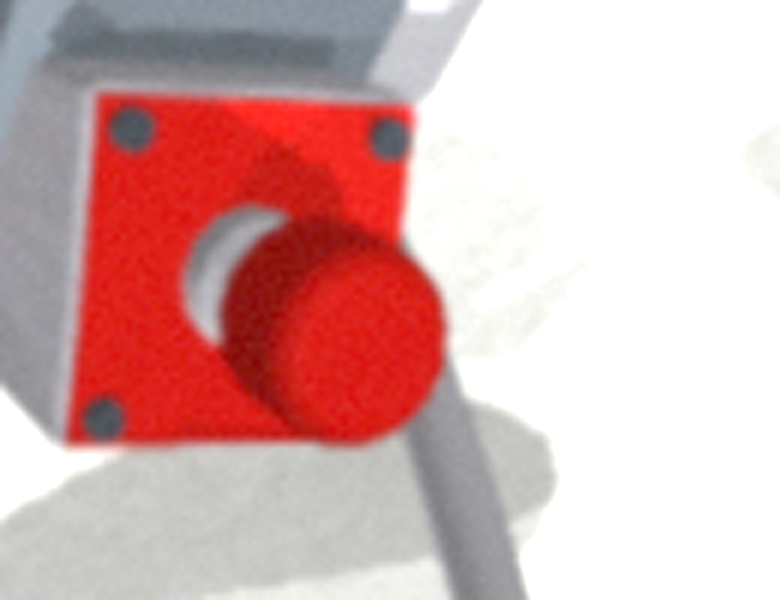

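Run:
```python
from h import *; import pickle
c,w,s=pickle.load(open("e.pkl","rb")); cb=pickle.load(open("d.pkl","rb"))["blue"][0]
def along(cc,px,P):
    o,v=ray(cc,px,1); t=np.linalg.lstsq(np.c_[A,-v],o-P,rcond=None)[0]; return t[0],np.linalg.norm(P+A*t[0]-o-v*t[1])
print("red before/after",along(cb,(430,189.6),RED),along(c,(405.5,184.8),RED))
print("blue before/after",along(cb,(254,178.5),BLUE),along(c,(255.2,197.5),BLUE))
```

```text
red before/after (np.float64(-0.002477988705545503), np.float64(0.0026045358260537547)) (np.float64(-0.041629543289753754), np.float64(0.002674763495431218))
blue before/after (np.float64(-0.005872878127142927), np.float64(0.0004669314608566961)) (np.float64(0.04370962031163719), np.float64(0.0002925606409035903))
```

By vision the red knob moved about 39 mm, but the push measured 44 mm. That view is oblique, so it could be image error. I'll settle it by gently touching the red cap.

Run:
```python
from h import *; from plant import robot
D=lambda:((np.array(robot.observe()["tool_pos"])-RED)@A-.0876).round(5)
robot.set_gripper(0.0)
robot.move_pose((RED+.15*A).tolist(),orient(YAW,-1))
robot.line_to((RED+(.0876-.028)*A).tolist(),.15); robot.pause(.2)
f0=np.array(robot.observe()["ft_force"])
for k in np.arange(.0340,.050,.001):
    robot.line_to((RED+(.0876-k)*A).tolist(),.02)
    r=(np.array(robot.observe()["ft_force"])-f0)@A; print(round(k,4),D(),round(float(r),1))
    if r>14: break
t=np.array(robot.observe()["tool_pos"]); robot.line_to((t+.09*A).tolist(),.2); print(robot.observe()["time"])
```

```text
0.034 -0.03414 -2.0
0.035 -0.03502 -0.9
0.036 -0.03605 -0.8
0.037 -0.03708 -0.6
0.038 -0.03807 -0.6
0.039 -0.03906 0.3
0.04 -0.04005 0.1
0.041 -0.04107 0.3
0.042 -0.04204 0.0
0.043 -0.04305 -0.3
0.044 -0.04405 -1.3
0.045 -0.0442 9.1
0.046 -0.04428 17.3
31.5583
```

The fingertips met nothing until 44.1 mm and then a rigid stop, so red has been fully home since the first push.

```bash
python3 -c "
from plant import robot
robot.pause(.3); print(robot.job_done())"
```

```text
the job is handed in; nothing more can be done
None
```

I pushed the red knob fully home against its stop, then drew the blue knob out to its click at about 31 mm and let go there; the glassware and bottle were not moved, and I handed the job in at about 32 s.

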